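Find the full tin by its weight and load the turntable

ROBOT

A 6-joint arm with a two-finger parallel gripper is mounted at the origin on the work surface. World frame = base frame: x ahead of the robot, y to its left, z up, the work surface at z = 0. Lengths are in mm, angles in rad, forces in N, time in s.
With the tool pointing down it reaches from about 375 to 825 mm from the base axis. Payload 5.5 kg.
Tool frame: the origin (TCP) lies at the very end of the fingers, on their centre line; the grasp point (between the pads) lies 19 mm behind it; z points along the fingers, y is the line along which they close (so a half turn about z gives the same grasp; the last joint's range is limited). The gripper opens to 85 mm and grips with 20 to 120 N. Pads are 22 mm wide; open, the fingers measure 114 mm over their backs; the gripper's body (76 mm by 85 mm) begins 54 mm behind the grasp point. The pads swing forward as they close: fully open they stand 13 mm farther back than shut.
Start: joints at [-1.333, 0.314, -0.047, 1.21, 0, 1.571], TCP at [141.336, -583.111, 231.299] pointing down, gripper open.
Joint ranges: [-2.67, 2.67], [-0.69, 1.73], [-1.03, 1.25], [-2.08, 2.16], [-1.42, 1.45], [-3.14, 3.14]. Speed limits (rad/s): [2.39, 2.39, 3.01, 3.14, 3.14, 3.14].

INTERFACE

Orientations are given as a unit quaternion [x, y, z, w].
In Python, from rig import robot gives the robot as it stands.
- The arm moves only by the shell command python3 -m crank 'ROWS' [FORCE]. ROWS is JSON, one flat list of numbers, 5 for each row, row after row: the shift along the tool's x, y, z in m, then the turn about the tool's z in degrees, then the opening, from 0 (shut) to 1 (fully open). A call has 1 to 8 rows; each row shifts and turns the commanded pose from where the row before left it, along the tool's axes as they then stand; what a row does not reach is not made up. A row lasts 1/8 s, in which the tool goes at most 62.5 mm and 10.7 degrees, less where a joint would pass 70% of its speed; a pose out of reach is approached as far as the arm can. A call with a gripper value outside its range is refused whole. The fingers move at their own pace and stop on an object; FORCE is the grip in N (left out, the last holds). Time passes only in rows, so rows that do not move let the fingers close. It gives the time, the measured TCP pose, the force, the opening and the grip force at its end, in the units of the state.
- robot.observe(): the state, without advancing time (a new reading comes with each control period).
- robot.snapshot(name): name is "scene" or "side" or "wrist"; returns a dict with "color" (384x512x3 uint8, red, green, blue), "depth" (384x512 float32, mm along the optical axis (not along the pixel's ray), 0 where there is no reading), "fx", "fy", "cx", "cy" (pixels), "rvec" (rotation vector, rad) and "tvec" (3), from world to camera coordinates, as OpenCV has them; the wrist camera has in their place "T_tool_cam" (4x4, takes a point from camera to tool coordinates, whose origin is the TCP and whose axes are the flange's). Camera axes: x right, y down, z forward; pixel columns grow to the right and rows downward; lengths in mm; the calibration is good to about 2 mm. A picture is of the moment at which its call begins: read the wrist's pose just before it.
- robot.close_job(): hands the job in; it is judged then, once.
The state is a dict: "clock": time; "joints": joint angles; "joint_velocities": joint speeds; "effort": joint torques, N m; "eef_pos": TCP position; "eef_rot": TCP orientation; "force": force on the tool from outside, world axes, zero at the start; "ft_torque": the same for the moment, N m; "grip_width": finger opening in mm; "grip_force": force on a finger pad.
Only numpy, scipy, OpenCV 4.12 (cv2) and the standard library are available. Lean on these libraries where they do the work, as an engineer would, in place of code of your own. Each camera call takes 0.05 s, during which the arm holds its last target. There are 200 camera calls.

TASK

Three look-alike steel eyelet tins stand in the plywood rack, and only one is full: find it by lifting, because it is much heavier than the other two. Stand the full tin right down in the empty cradle of the turntable (its length between the two tall end plates), then turn the turntable counter-clockwise, seen from above, by its black post until it is up against its stop. Keep every tin upright and do not drop one; leave the other two tins standing in rack slots, and do not disturb the tape roll, the hand tacker, the squeeze bottle or the hammer.

Things in the scene. Friction and masses are not known exactly. Their poses are not given: they have to be found in the camera images.
- rack: Fixed plywood rack. Base board 72 (x) x 158 (y) x 8 high; four upright plates, 56 (x) x 6 thick x 84 high on it at y = -75, -25, 25, 75, make three slots 44 wide, centred at y = -50, 0, 50, open at both x ends. The plates rise 4 above the tins, so there a tin can be gripped only by its end faces (62 apart along x). Origin: centre of the underside, on the bench.
- tin_a: Plain steel tin of eyelets, lid shut, one of three exact look-alikes: 62 long (x) x 40 wide (y) x 80 high. Origin: centre of its underside. At the start it stands in a rack slot, its length along the rack's x. One of the three is full and weighs at least twice as much as either of the others (all under 0.75 kg).
- tin_b: Plain steel tin of eyelets, lid shut, one of three exact look-alikes: 62 long (x) x 40 wide (y) x 80 high. Origin: centre of its underside. At the start it stands in a rack slot, its length along the rack's x. One of the three is full and weighs at least twice as much as either of the others (all under 0.75 kg).
- tin_c: Plain steel tin of eyelets, lid shut, one of three exact look-alikes: 62 long (x) x 40 wide (y) x 80 high. Origin: centre of its underside. At the start it stands in a rack slot, its length along the rack's x. One of the three is full and weighs at least twice as much as either of the others (all under 0.75 kg).
- cradle (a point): Cradle centre on the disc's top, 30 above the bench: a seated tin's origin comes here. Turns with the disc; x points outward from the pivot. End plates 6 thick, 44 wide, 90 high at x = -38, +38 leave 70 for the tin's 62 length and no room for fingers at its ends: hold it by its long faces (40 apart along y), so put it down on the bench and regrip it first. Lips 6 high at y = -26.5, +26.5.
- pivot (a point): Point on the turntable's vertical axis at the height of the disc's top, 30 above the bench. The disc is aluminium, 250 in diameter, on a fixed 180 square base. The cradle lies 55 from the axis.
- post (a point): Black upright turning post on the disc, across the pivot from the cradle, 90 from the axis: 22 in diameter, from 15 to 75 above the disc (its top 105 above the bench). The point is on its centre line, 90 above the bench. It moves round with the disc.
- turntable (a joint): Angle of the turntable, growing counter-clockwise seen from above; the hard stop is at 1.5 rad. It starts 1.0 to 1.5 rad short of the stop, turns stiffly and stays where it is left.
- tape_roll: Bystander: cardboard-coloured roll of tape lying flat, 100 in diameter, 48 high. Origin: centre of the underside.
- tacker: Bystander: steel hand tacker with a black grip, 150 long (its x) x 28 x 58 high. Origin: centre of the underside.
- squeeze_bottle: Bystander: white plastic bottle, 64 in diameter, 130 high. Origin: centre of the underside.
- hammer: Bystander: hammer lying flat, 200 long along its x, head at +x; 78 wide over the head, 26 high. Origin: underside at mid-length.

How it is judged:
By the outcome, as a careful person would: the job done as asked, in the order asked, and still so for the second after the job is handed in, with the robot touching nothing.
It also fails if it takes over 72 s, if anything falls off the work surface, if the arm or the gripper's body presses on something with over 40 N, if the wrist force passes 120 N, or if a joint passes its speed limit or range.

## Working session

There is one attempt and no reset: what is moved stays moved. The work goes in short steps, Python scripts to look and compute and a shell command to move; the robot and the scene stay as the last step left them, time stands still between calls to the robot, and variables do not carry over. Pictures are saved under pics/ and viewed, at most 10 in all, crops included, and the job is handed in when it is done.

```bash
ls; mkdir -p pics; cat > h.py <<'E'
import numpy as np, cv2
from scipy.spatial.transform import Rotation as R
from rig import robot
def snap(name):
    s=robot.observe(); d=robot.snapshot(name)
    K=np.array([[d['fx'],0,d['cx']],[0,d['fy'],d['cy']],[0,0,1]])
    if 'rvec' in d:
        Rc=cv2.Rodrigues(np.array(d['rvec'],float))[0].T; t=-Rc@np.array(d['tvec'],float)
    else:
        T=np.array(d['T_tool_cam']); Rt=R.from_quat(s['eef_rot']).as_matrix()
        Rc=Rt@T[:3,:3]; t=Rt@T[:3,3]+np.array(s['eef_pos'])
    return dict(img=d['color'][:,:,::-1].copy(),depth=d['depth'],K=K,R=Rc,t=t)
def cloud(c):
    v,u=np.mgrid[:384,:512]; K=c['K']; z=c['depth']
    p=np.stack([(u-K[0,2])/K[0,0]*z,(v-K[1,2])/K[1,1]*z,z],-1)@c['R'].T+c['t']
    p[z==0]=np.nan; return p
def ray(c,u,v,h):
    d=c['R']@np.array([(u-c['K'][0,2])/c['K'][0,0],(v-c['K'][1,2])/c['K'][1,1],1]); return c['t']+d*(h-c['t'][2])/d[2]
def save(c,n): cv2.imwrite('pics/'+n,c['img'])
E
python3 - <<'E'
from h import *
print(robot.observe())
a=snap('scene');b=snap('side')
for n,c in (('sc',a),('sd',b)): print(n,c['t'],c['R'][:,2]); np.savez('/tmp/'+n,**c)
cv2.imwrite('pics/both.png',cv2.resize(np.vstack([a['img'],b['img']]),(400,600)))
cv2.imwrite('pics/sc.png',cv2.resize(a['img'],(800,600)));cv2.imwrite('pics/sd.png',cv2.resize(b['img'],(800,600)))
E
```

```text
pics
{'clock': 0.0, 'joints': array([-1.33299008e+00,  3.14228264e-01, -4.80382316e-02,  1.21020169e+00,
       -7.57041627e-06,  1.57076950e+00]), 'joint_velocities': array([-0.00075795,  0.00047181, -0.00083452, -0.00042628, -0.0004763 ,
       -0.00130273]), 'effort': array([ 4.34788240e-05, -5.39594221e+01,  3.39747262e+01,  1.91450020e-02,
        9.34236982e-05, -1.23168923e-05]), 'eef_pos': array([ 141.20881429, -582.57251683,  230.45112613]), 'eef_rot': array([ 9.92937410e-01,  1.18636426e-01, -1.02908124e-04, -8.29581202e-04]), 'force': array([-0.1655492 ,  0.18642853, -0.49359274]), 'ft_torque': array([0.00032131, 0.0287067 , 0.01336132]), 'grip_force': 0.0, 'grip_width': 85.4217854719582}
sc [949.75247736 537.15134528 552.34456402] [-0.4742247  -0.66790841 -0.57359331]
sd [286.80380928 833.52868442 616.80490833] [ 0.26470712 -0.81186848 -0.5203842 ]
```

View pics/sc.png

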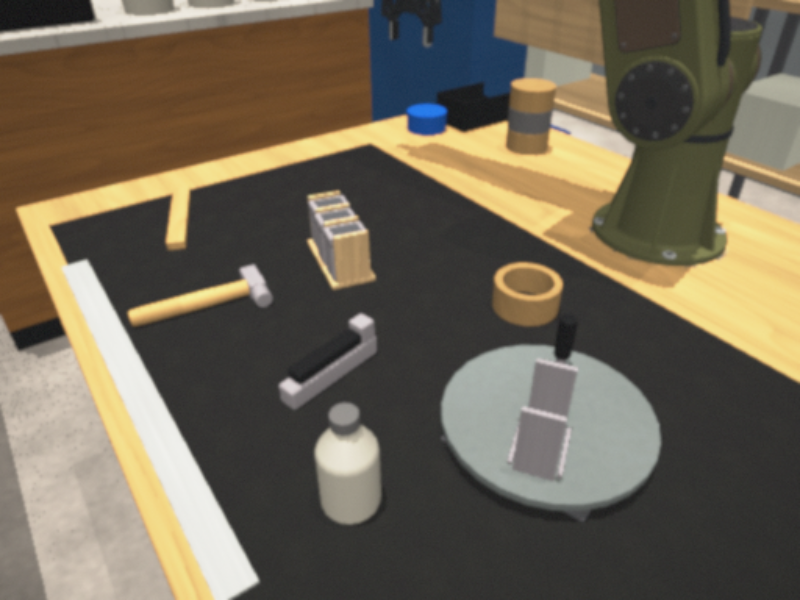

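View pics/sd.png

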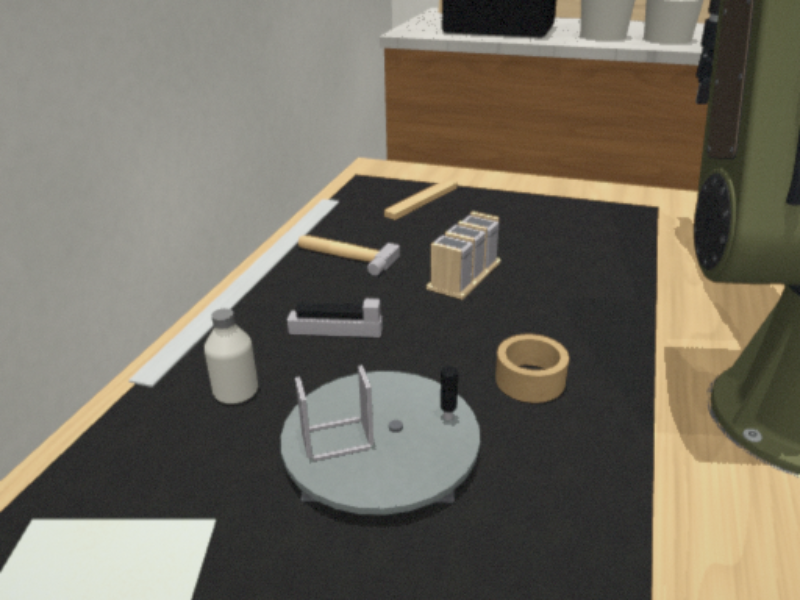

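The pictures show the rack at about (340,240) in scene and (465,255) in side. The turntable disc is at (550,425) / (380,435), with the post at (567,337) / (449,390) and the cradle's end plates at (545,415) / (335,415). The tape, tacker, bottle and hammer all stand clear of it. Next I'll measure.

```bash
python3 - <<'E'
from h import *
s=800/512
C={n:dict(np.load('/tmp/%s.npz'%n)) for n in('sc','sd')}
P={n:cloud(C[n]) for n in C}
for n in C:
    p=P[n]; ok=np.isfinite(p[...,2])&(p[...,0]>0)&(p[...,0]<950)&(abs(p[...,1])<800)
    C[n]['ok']=ok
    hsv=cv2.cvtColor(C[n]['img'],cv2.COLOR_BGR2HSV)
    # objects: height >10 connected components
    m=(ok&(p[...,2]>11)&(p[...,2]<150)&(p[...,0]>220)).astype(np.uint8)
    k,l,st,ce=cv2.connectedComponentsWithStats(m,connectivity=4)
    for i in range(1,k):
        if st[i,4]<60: continue
        q=p[l==i]; top=np.percentile(q[:,2],97); r=cv2.minAreaRect(q[:,:2].astype(np.float32))
        print(n,i,st[i],'med',np.median(q,0).round(),'top',top.round(),'lo',q.min(0).round(),'hi',q.max(0).round(),'rect',np.round(r[0]),np.round(r[1]),round(r[2],1))
    # disc
    m=ok&(abs(p[...,2]-30)<4)&(p[...,0]>350)&(p[...,1]>-150)
    q=p[m][:,:2]; 
    k,l,st,ce=cv2.connectedComponentsWithStats(m.astype(np.uint8)); i=1+st[1:,4].argmax(); q=p[l==i]
    c,rr=cv2.minEnclosingCircle(q[:,:2].astype(np.float32)); print(n,'disc',c,rr,'z',np.median(q[:,2]))
    # rack top
    rt=ok&(p[...,1]<-250)&(p[...,2]>82)&(p[...,2]<100)&(p[...,0]>300); q=p[rt]
    if len(q): 
        r=cv2.minAreaRect(q[:,:2].astype(np.float32)); print(n,'racktop',len(q),r,np.median(q[:,2]),cv2.boxPoints(r).round().tolist())
    if len(q): print(np.histogram(q[:,2],bins=np.arange(80,104,2)))
E
```

```text
sc 1 [107 119  15  38 410] med [ 706. -539.   16.] top 18.0 lo [ 645. -667.   11.] hi [ 754. -444.   19.] rect [ 699. -559.] [236.  31.] 68.7
sc 2 [ 197  122   40   59 1666] med [ 543. -203.   79.] top 93.0 lo [ 484. -333.   11.] hi [ 575. -166.   96.] rect [ 529. -250.] [163.  64.] 75.2
sc 3 [ 316  168   44   37 1286] med [370.  33.  37.] top 50.0 lo [313. -22.  11.] hi [415.  78.  52.] rect [364.  29.] [100.  98.] 22.2
sc 4 [ 82 169  93  38 995] med [ 754. -253.   23.] top 28.0 lo [ 666. -291.   11.] hi [ 868. -199.   30.] rect [ 768. -257.] [ 92. 200.] 82.2
sc 5 [ 179  200   62   59 1484] med [687.  -1.  39.] top 59.0 lo [608. -35.  11.] hi [757.  21.  60.] rect [683.  -7.] [149.  28.] 12.8
sc 6 [  283   200   140   127 11768] med [544. 250.  31.] top 112.0 lo [398.  98.  16.] hi [647. 347. 123.] rect [523. 224.] [248. 247.] 53.8
sc 7 [ 202  257   42   75 2395] med [771. 189.  83.] top 131.0 lo [731. 148.  11.] hi [793. 204. 132.] rect [765. 180.] [48. 63.] 63.5
sc disc (522.8973388671875, 222.2967987060547) 125.65511322021484 z 30.61825777626757
sc racktop 356 ((518.9635620117188
[... 1002 characters left out ...]
.5
sd 8 [ 317  214   47   40 1404] med [361.  47.  36.] top 49.0 lo [313. -22.  11.] hi [412.  80.  50.] rect [362.  29.] [100.  99.] 74.7
sd 10 [ 180  234  127   96 9429] med [514. 247.  30.] top 100.0 lo [397.  99.  16.] hi [647. 348. 122.] rect [522. 225.] [247. 250.] 62.2
sd disc (522.3092651367188, 223.59512329101562) 125.8358154296875 z 29.931050932056394
sd racktop 284 ((516.1211547851562, -286.8147888183594), (85.20051574707031, 63.04778289794922), 75.66899871826172) 88.14556872348743 [[475.0, -320.0], [536.0, -336.0], [557.0, -253.0], [496.0, -238.0]]
(array([  0,   9,  22,  97, 100,  43,  13,   0,   0,   0,   0]), array([ 80,  82,  84,  86,  88,  90,  92,  94,  96,  98, 100, 102]))
```

```bash
cat >> h.py <<'E'
def to(x,y,z,yaw=None):
    """yaw = world direction (deg) of tool y, mod 180; prints turn, then shift in tool axes after that turn"""
    s=robot.observe(); M=R.from_quat(s['eef_rot']).as_matrix(); cur=np.degrees(np.arctan2(M[1,1],M[0,1]))
    turn=0 if yaw is None else -((yaw-cur+90)%180-90)
    M2=M@R.from_euler('z',turn,degrees=True).as_matrix(); D=np.array([x,y,z])-s['eef_pos']
    print('clock %.2f yaw %.1f j6 %.2f turn(first) %.1f shift(mm) %s'%(s['clock'],cur,s['joints'][5],turn,(M2.T@D).round(1)))
E
python3 - <<'E'
from h import *
for n in('sc','sd'):
    C=dict(np.load('/tmp/%s.npz'%n)); p=cloud(C); q=p.reshape(-1,3); col=C['img'].reshape(-1,3).astype(int)
    piv=np.array([522.5,223.3])
    r=np.hypot(*(q[:,:2]-piv).T)
    post=(r<115)&(q[:,2]>50)&(q[:,2]<110)&(col.max(1)<70)
    a=q[post]; print(n,'post',len(a),np.median(a,0).round(1),'ztop',a[:,2].max().round(), 'box',cv2.minAreaRect(a[:,:2].astype(np.float32)))
    pl=(r<120)&(q[:,2]>45)&(q[:,2]<128)&(col.max(1)>90); a=q[pl]; rc=cv2.minAreaRect(a[:,:2].astype(np.float32)); print('plates',len(a),rc,np.median(a,0),np.percentile(a[:,2],98))
    t=q[(q[:,2]>100)&pl]; 
    c=np.array(rc[0])-piv; print('ang cradle',np.degrees(np.arctan2(c[1],c[0])),np.hypot(*c))
to(527.5,-249.5,200,-15)
E
```

```text
sc post 317 [454.4 177.1  84.4] ztop 107.0 box ((448.8001403808594, 173.52862548828125), (21.102554321289062, 22.0693416595459), 79.27777862548828)
plates 1914 ((526.38037109375, 225.51380920410156), (186.48065185546875, 44.050296783447266), 34.14180374145508) [590.93342455 261.33643466  88.58448823] 121.10483592782401
ang cradle 29.70539869156537 4.467463600005636
sd post 287 [445.8 180.   85. ] ztop 107.0 box ((446.3356018066406, 173.588134765625), (22.22571563720703, 19.912919998168945), 78.47530364990234)
plates 494 ((520.06982421875, 222.26913452148438), (195.85337829589844, 46.19767379760742), 34.23591613769531) [544.88107478 250.75023185  91.77176876] 120.89298417863581
ang cradle -157.01364467790157 2.6397799079789435
clock 0.10 yaw -76.4 j6 1.57 turn(first) -61.4 shift(mm) [421.7 286.9  30.9]
```

```bash
python3 -m crank '[0,0,0,-10.2,1, 0,0,0,-10.2,1, 0,0,0,-10.2,1, 0,0,0,-10.2,1, 0,0,0,-10.2,1, 0,0,0,-10.4,1]' && python3 -m crank '[0.042,0.029,0,0,1,0.042,0.029,0,0,1,0.042,0.029,0,0,1,0.042,0.029,0,0,1,0.042,0.029,0,0,1,0.042,0.029,0,0,1,0.042,0.029,0,0,1,0.042,0.029,0,0,1]'; python3 - <<'E'
from h import *
to(527.5,-249.5,200,-15)
E
```

```text
clock: 0.85
eef_pos: [141.3, -582.8, 230.8]
eef_rot: [0.791, 0.611, 0.0, -0.0]
force: [0.3, -0.8, -0.3]
grip_width: 85.0
grip_force: 0.0
clock: 1.85
eef_pos: [453.2, -317.1, 231.0]
eef_rot: [0.793, 0.609, -0.0, -0.0]
force: [-0.4, 0.2, 0.8]
grip_width: 85.6
grip_force: 0.0
clock 1.85 yaw -15.0 j6 1.22 turn(first) 0.0 shift(mm) [84.5 54.3 31. ]
```

```bash
python3 -m crank '[0.042,0.027,0,0,1,0.042,0.027,0,0,1,0,0,0,0,1,0,0,0,0,1]'; python3 - <<'E'
from h import *
c=snap('wrist'); np.savez('/tmp/w1',**c); print(c['t'],c['R'][:,2])
cv2.imwrite('pics/w1.png',c['img'])
p=cloud(c); q=p.reshape(-1,3); col=c['img'].reshape(-1,3)
print(np.nanmin(q,0),np.nanmax(q,0))
E
```

```text
clock: 2.35
eef_pos: [525.7, -251.2, 230.8]
eef_rot: [0.793, 0.609, -0.0, -0.0]
force: [-0.0, -0.4, 0.3]
grip_width: 85.4
grip_force: 0.0
[ 544.42783378 -180.6146226   373.14023814] [-0.07482253 -0.27686704 -0.95799072]
[ 107.41329863 -655.68526434   -3.30239652] [835.98948747  -5.60228949 326.01737523]
```

View pics/w1.png

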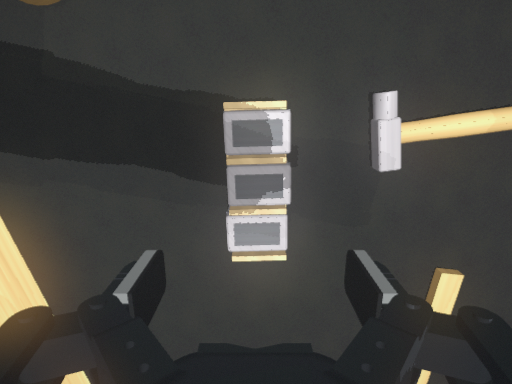

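The three tin tops sit at about (257,132), (259,184) and (257,233), between wooden plates. The fingers straddle the rack from below.

```bash
cat > tins.py <<'E'
from h import *
import sys
def tops(c,box=(200,90,310,275)):
    hsv=cv2.cvtColor(c['img'],cv2.COLOR_BGR2HSV); p=cloud(c)
    u0,v0,u1,v1=box
    m=np.zeros((384,512),np.uint8); m[v0:v1,u0:u1]=1
    m&=((hsv[...,1]<50)&(hsv[...,2]>75)&(p[...,2]>78)).astype(np.uint8)
    k,l,st,ce=cv2.connectedComponentsWithStats(m,connectivity=4); out=[]
    for i in range(1,k):
        if st[i,4]<300: continue
        vv,uu=np.nonzero(l==i)
        w=np.array([ray(c,u,v,88)[:2] for u,v in zip(uu,vv)],np.float32); r=cv2.minAreaRect(w)
        print('tin px',ce[i].round(1),'area',st[i,4],'rect',np.round(r[0],1),np.round(r[1],1),round(r[2],1),'depth z',np.nanmedian(p[l==i][:,2]).round(1),'depth xy',np.nanmedian(p[l==i],0)[:2].round(1))
        out.append(r)
    return out
if __name__=='__main__':
    c=dict(np.load(sys.argv[1])); tops(c)
E
python3 tins.py /tmp/w1.npz
python3 - <<'E'
from h import *
to(527.5,-249.5,120,-15)
E
```

```text
tin px [256.9 131.8] area 2947 rect [ 539.9 -203.2] [39.6 61. ] 76.8 depth z 87.8 depth xy [ 540.2 -202.8]
tin px [258.6 184.4] area 2621 rect [ 528.8 -251.7] [41.2 60.9] 76.7 depth z 87.7 depth xy [ 529.2 -251. ]
tin px [256.3 232.4] area 2202 rect [ 514.2 -298.6] [41.3 60.9] 75.1 depth z 87.8 depth xy [ 514.2 -298.6]
clock 2.40 yaw -15.0 j6 1.39 turn(first) -0.0 shift(mm) [  2.6   1.6 111. ]
```

```bash
python3 - <<'E'
from h import *
to(528.8,-251.5,40,-14.6)
E
python3 -m crank '[0.001,0.0035,0.040,-0.4,1,0,0,0.040,0,1,0,0,0.040,0,1,0,0,0.030,0,1,0,0,0.020,0,1,0,0,0.021,0,1,0,0,0,0,1]'; python3 - <<'E'
from h import *
to(528.8,-251.5,40,-14.6)
E
```

```text
clock 2.40 yaw -15.0 j6 1.39 turn(first) -0.4 shift(mm) [  1.    3.5 191. ]
clock: 3.28
eef_pos: [527.4, -251.6, 38.9]
eef_rot: [0.792, 0.611, -0.001, -0.002]
force: [-1.0, 0.1, -0.6]
grip_width: 85.3
grip_force: 0.0
clock 3.27 yaw -14.7 j6 1.38 turn(first) -0.1 shift(mm) [ 0.5  1.3 -1.1]
```

```bash
python3 -m crank '[0,0.001,0,0,0.6,0,0,0,0,0.5,0,0,0,0,0.5,0,0,0,0,0.5,0,0,0,0,0.5,0,0,0,0,0.5]' 50 && python3 -m crank '[0,0,-0.006,0,0.5,0,0,-0.006,0,0.5,0,0,-0.003,0,0.5,0,0,0,0,0.5,0,0,0,0,0.5]'; python3 -c "
from h import *
for i in range(4): s=robot.observe(); print(s['force'],s['effort'].round(2)); robot.snapshot('side')"
```

```text
clock: 4.03
eef_pos: [531.5, -252.2, 41.6]
eef_rot: [0.791, 0.612, 0.0, 0.001]
force: [-1.8, -1.2, 6.9]
grip_width: 61.3
grip_force: 55.7
clock: 4.65
eef_pos: [530.6, -251.4, 55.1]
eef_rot: [0.791, 0.612, -0.0, -0.0]
force: [-0.1, -0.2, -2.6]
grip_width: 61.6
grip_force: 54.9
[-0.11855438 -0.1544826  -2.62656069] [ 1.000e-02 -5.706e+01  3.029e+01 -1.000e-02 -0.000e+00 -0.000e+00]
[ 0.18173612 -0.80374951 -3.20637027] [ 1.000e-02 -5.700e+01  3.024e+01 -0.000e+00 -0.000e+00 -0.000e+00]
[ 0.53790169 -0.95239359 -2.99008651] [ 1.000e-02 -5.695e+01  3.019e+01  0.000e+00 -0.000e+00 -0.000e+00]
[-0.80055865  0.07621691 -1.8297841 ] [  0.   -56.91  30.16   0.    -0.    -0.  ]
```

```bash
python3 -m crank '[0,0,0.006,0,0.5,0,0,0.006,0,0.5,0,0,0.003,0,0.5,0,0,0,0,0.5]' && python3 -m crank '[0,0,0,0,1,0,0,0,0,1,0,0,0,0,1,0,0,0,0,1]'; python3 - <<'E'
from h import *
to(541.5,-203.2,40,-14.6)
E
```

```text
clock: 5.35
eef_pos: [530.5, -251.3, 41.6]
eef_rot: [0.791, 0.612, -0.0, -0.0]
force: [-5.3, 2.8, 13.3]
grip_width: 61.1
grip_force: 56.6
clock: 5.85
eef_pos: [530.7, -251.4, 40.1]
eef_rot: [0.791, 0.612, -0.0, -0.0]
force: [-0.3, 0.8, -0.5]
grip_width: 85.6
grip_force: 0.0
clock 5.85 yaw -14.6 j6 1.38 turn(first) 0.0 shift(mm) [49.4 -1.7  0.1]
```

```bash
python3 -m crank '[0.020,-0.0005,0,0,1,0.020,-0.0005,0,0,1,0.0095,-0.0005,0,0,1,0,0,0,0,1]' && python3 -m crank '[0,0,0,0,0.6,0,0,0,0,0.5,0,0,0,0,0.5,0,0,0,0,0.5,0,0,0,0,0.5]' 50 && python3 -m crank '[0,0,-0.006,0,0.5,0,0,-0.006,0,0.5,0,0,-0.003,0,0.5,0,0,0,0,0.5,0,0,0,0,0.5]'; python3 -c "
from h import *
for i in range(4): s=robot.observe(); print(s['force'],s['effort'].round(2)); robot.snapshot('side')"
```

```text
clock: 6.35
eef_pos: [542.0, -202.0, 40.3]
eef_rot: [0.79, 0.612, -0.0, 0.0]
force: [1.2, 0.5, -0.1]
grip_width: 85.3
grip_force: 0.0
clock: 6.98
eef_pos: [541.5, -203.4, 40.5]
eef_rot: [0.791, 0.612, -0.0, -0.0]
force: [-2.7, 1.8, 5.8]
grip_width: 61.7
grip_force: 56.6
clock: 7.6
eef_pos: [541.6, -203.1, 55.1]
eef_rot: [0.791, 0.612, -0.0, -0.0]
force: [-0.4, -0.4, -5.5]
grip_width: 61.4
grip_force: 55.8
[-0.36119106 -0.4243749  -5.46530817] [-1.000e-02 -5.764e+01  3.119e+01 -2.000e-02 -1.000e-02  0.000e+00]
[-0.16587738  0.35126791 -5.56985012] [-1.000e-02 -5.759e+01  3.114e+01 -1.000e-02 -1.000e-02  0.000e+00]
[ 0.04232842 -0.25660275 -5.34214862] [-1.000e-02 -5.755e+01  3.110e+01 -0.000e+00 -1.000e-02  0.000e+00]
[-0.83615353 -0.21633396 -5.51276298] [ -0.   -57.51  31.07   0.    -0.     0.  ]
```

5.5 N against 2.7 N. Because every tin is under 0.75 kg, the one in the gripper must be the full one. I'll lift it out and put it down on the clear bench between the rack and the turntable.

```bash
python3 -m crank '[0,0,-0.015,0,0.5,0,0,-0.025,0,0.5,0,0,-0.025,0,0.5,0,0,-0.020,0,0.5,0,0,-0.010,0,0.5,0,0,0,0,0.5]' 60 && python3 -m crank '[0.015,-0.006,0,0,0.5,0.03,-0.013,0,0,0.5,0.03,-0.013,0,0,0.5,0.03,-0.012,0,0,0.5,0.015,-0.006,0,0,0.5,0,0,0,0,0.5]'  && python3 -m crank '[0,0,0.020,0,0.5,0,0,0.030,0,0.5,0,0,0.030,0,0.5,0,0,0.020,0,0.5,0,0,0.01,0,0.5,0,0,0.004,0,0.5,0,0,0,0,0.5]'; python3 - <<'E'
from h import *
s=robot.observe(); print(s['force'],s['grip_width']); to(*s['eef_pos'][:2],32.5,-14.6)
E
```

```text
clock: 8.55
eef_pos: [542.4, -203.4, 151.4]
eef_rot: [0.791, 0.612, 0.001, 0.001]
force: [-0.2, 0.0, -4.9]
grip_width: 61.3
grip_force: 68.1
clock: 9.3
eef_pos: [522.9, -73.3, 149.8]
eef_rot: [0.79, 0.613, -0.0, -0.0]
force: [-0.3, -0.5, -5.5]
grip_width: 61.1
grip_force: 68.1
clock: 10.18
eef_pos: [524.0, -74.7, 36.7]
eef_rot: [0.791, 0.612, 0.0, 0.0]
force: [-0.9, -0.3, -5.5]
grip_width: 61.7
grip_force: 68.1
[-0.8519135  -0.33545193 -5.48625564] 61.71782761368268
clock 10.18 yaw -14.6 j6 1.68 turn(first) 0.0 shift(mm) [ 0.  -0.   4.2]
```

```bash
python3 -m crank '[0,0,0.002,0,0.5,0,0,0.0015,0,0.5,0,0,0.001,0,0.5,0,0,0,0,0.5]'  && python3 -m crank '[0,0,0,0,1,0,0,0,0,1,0,0,0,0,1,0,0,0,0,1]' && python3 -m crank '[0,0,-0.015,0,1,0,0,-0.03,0,1,0,0,-0.03,0,1,0,0,-0.02,0,1,0,0,0,0,1]' && python3 -m crank '[0,0,0,-10,1,0,0,0,-10,1,0,0,0,-10,1,0,0,0,-10,1,0,0,0,-10,1,0,0,0,-10,1,0,0,0,-10,1,0,0,0,-10,1]' && python3 -m crank '[0,0,0,-10,1,0,0,0,0,1]'; python3 - <<'E'
from h import *
c=snap('wrist'); np.savez('/tmp/w2',**c); cv2.imwrite('pics/w2.png',c['img'])
print(c['t'],c['R'][:,2]); to(522.5,-74.3,38,75.4)
p=cloud(c); m=(p[...,2]>74)&(p[...,2]<86)&(np.hypot(p[...,0]-523,p[...,1]+74)<60)
q=p[m]; vv,uu=np.nonzero(m)
if len(q): print(len(q),np.median(q,0),cv2.minAreaRect(q[:,:2].astype(np.float32)),uu.min(),uu.max(),vv.min(),vv.max())
E
```

```text
clock: 10.68
eef_pos: [523.9, -74.5, 32.6]
eef_rot: [0.791, 0.612, 0.0, 0.0]
force: [-1.4, 0.5, 3.1]
grip_width: 61.3
grip_force: 68.8
clock: 11.18
eef_pos: [523.7, -74.5, 31.8]
eef_rot: [0.791, 0.612, 0.0, 0.0]
force: [-0.7, 0.3, 0.5]
grip_width: 85.6
grip_force: 0.0
clock: 11.8
eef_pos: [525.3, -74.7, 129.3]
eef_rot: [0.791, 0.612, 0.002, 0.002]
force: [0.6, -0.0, -0.1]
grip_width: 85.4
grip_force: 0.0
clock: 12.8
eef_pos: [522.9, -74.4, 125.9]
eef_rot: [0.21, 0.978, -0.0, -0.001]
force: [0.1, -0.3, 0.6]
grip_width: 84.8
grip_force: 0.0
clock: 13.05
eef_pos: [523.0, -74.4, 126.1]
eef_rot: [0.128, 0.992, -0.0, -0.001]
force: [0.4, -0.0, -0.5]
grip_width: 85.4
grip_force: 0.0
[452.26822542 -55.87335919 268.50409156] [ 0.27666064 -0.07240528 -0.95823607]
clock 13.10 yaw 75.2 j6 0.12 turn(first) -0.2 shift(mm) [ 0.5 -0.  88.2]
5240 [520.28599589 -74.64271753  79.85878309] ((522.9444580078125, -75.24921417236328), (40.11738586425781, 61.8730583190918), 76.01065063476562) 222 284 175 263
```

View pics/w2.png

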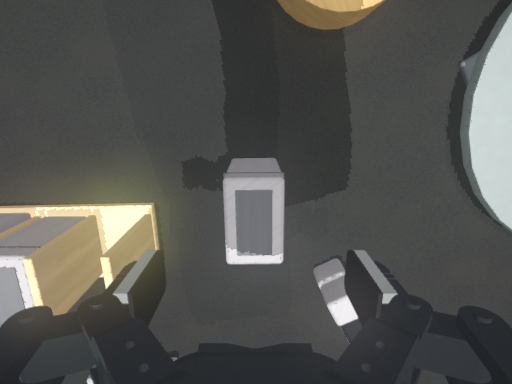

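The tin stands upright at about (254,218), aligned with the fingers and clear of the tacker and rack. I'll regrip it by the long faces.

```bash
python3 -m crank '[0,-0.0005,0.025,-0.3,1,0,0,0.030,0,1,0,0,0.020,0,1,0,0,0.011,0,1,0,0,0,0,1]'  && python3 -m crank '[0,0,0,0,0.5,0,0,0,0,0.25,0,0,0,0,0.25,0,0,0,0,0.25,0,0,0,0,0.25,0,0,0,0,0.25,0,0,0,0,0.25]' 60 && python3 -m crank '[0,0,-0.010,0,0.25,0,0,-0.025,0,0.25,0,0,-0.03,0,0.25,0,0,-0.03,0,0.25,0,0,-0.025,0,0.25,0,0,-0.010,0,0.25,0,0,0,0,0.25]'; python3 - <<'E'
from h import *
s=robot.observe(); print(s['force'],s['grip_width'],s['joints'].round(2)); to(568,254,175,124)
E
```

```text
clock: 13.72
eef_pos: [522.8, -74.9, 40.2]
eef_rot: [0.125, 0.992, 0.0, -0.001]
force: [1.5, -0.1, 0.8]
grip_width: 85.4
grip_force: 0.0
clock: 14.6
eef_pos: [524.2, -75.2, 41.7]
eef_rot: [0.124, 0.992, -0.0, 0.001]
force: [-0.2, -0.7, 5.6]
grip_width: 39.4
grip_force: 61.9
clock: 15.48
eef_pos: [523.4, -74.9, 170.8]
eef_rot: [0.124, 0.992, 0.0, 0.0]
force: [-0.0, 0.0, -5.1]
grip_width: 39.2
grip_force: 61.6
[-0.02178733  0.04025297 -5.07762026] 39.23308873311139 [-0.14  0.21 -0.32  1.04  0.    0.11]
clock 15.47 yaw 75.7 j6 0.11 turn(first) -48.3 shift(mm) [-220.9  247.7   -4.2]
```

```bash
python3 -m crank '[0,0,0,-8,0.25,0,0,0,-10,0.25,0,0,0,-10,0.25,0,0,0,-10,0.25,0,0,0,-10.3,0.25,0,0,0,0,0.25]'  && python3 -m crank '[-0.024,0.020,-0.003,0,0.25,-0.039,0.032,-0.003,0,0.25,-0.0435,0.036,-0.003,0,0.25,-0.0435,0.036,-0.003,0,0.25,-0.0435,0.036,-0.003,0,0.25,-0.0435,0.036,-0.003,0,0.25,-0.039,0.032,-0.003,0,0.25,-0.024,0.020,-0.003,0,0.25]' && python3 -m crank '[0,0,0,0,0.25,0,0,0,0,0.25]'; python3 - <<'E'
from h import *
c=snap('wrist'); np.savez('/tmp/w3',**c); cv2.imwrite('pics/w3.png',c['img'])
s=robot.observe(); print(s['force'],s['grip_width'],s['joints'].round(2)); to(568,254,195,124)
E
```

```text
clock: 16.23
eef_pos: [522.4, -74.8, 169.2]
eef_rot: [-0.292, 0.957, 0.001, -0.001]
force: [0.6, 0.4, -5.1]
grip_width: 39.2
grip_force: 61.4
clock: 17.23
eef_pos: [633.0, 301.0, 193.1]
eef_rot: [-0.292, 0.957, 0.0, -0.001]
force: [-0.3, -1.0, -6.1]
grip_width: 39.6
grip_force: 62.0
clock: 17.48
eef_pos: [632.6, 297.8, 193.5]
eef_rot: [-0.292, 0.957, -0.0, -0.001]
force: [-0.6, -1.1, -4.9]
grip_width: 39.7
grip_force: 62.1
[ 0.1745848  -0.31095892 -5.65307165] 39.80088467476936 [ 0.44  0.52  0.18  1.23 -0.   -0.15]
clock 17.52 yaw 123.9 j6 -0.15 turn(first) -0.1 shift(mm) [77.8  0.2 -1. ]
```

View pics/w3.png

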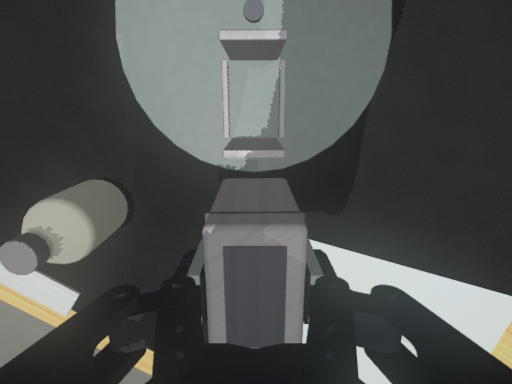

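The cradle is in view, with its plate tops at (253,34) and (254,153), its lips at columns 226 and 282, and the pivot cap at (253,10). The held tin is upright at (255,275). Next I'll measure all of these relative to the tool.

```bash
python3 - <<'E'
from h import *
c=dict(np.load('/tmp/w3.npz')); p=cloud(c); piv=np.array([522.5,223.3])
v,u=np.mgrid[:384,:512]
for nm,b in (('in',(210,22,300,48)),('out',(210,140,300,165))):
    m=(u>b[0])&(u<b[2])&(v>b[1])&(v<b[3])&(p[...,2]>116)
    q=p[m]; r=cv2.minAreaRect(q[:,:2].astype(np.float32)); print(nm,len(q),'z',np.median(q[:,2]).round(1),np.round(r[0],1),np.round(r[1],1),round(r[2],1),'px',u[m].min(),u[m].max(),v[m].min(),v[m].max())
# lips: ray columns at rows 80..130 
for nm,a in (('L',(215,233)),('R',(275,292))):
    m=(u>a[0])&(u<a[1])&(v>75)&(v<125)&(p[...,2]>33.5)&(p[...,2]<42); q=p[m]; r=cv2.minAreaRect(q[:,:2].astype(np.float32)); print(nm,len(q),np.median(q,0).round(1),np.round(r[0],1),np.round(r[1],1),round(r[2],1))
m=(v>205)&(v<345)&(u>200)&(u<310)&(p[...,2]>225)&(p[...,2]<245); q=p[m]
r=cv2.minAreaRect(q[:,:2].astype(np.float32)); print('tin top',np.median(q[:,2]),np.round(r[0],1),np.round(r[1],1),round(r[2],1), v[m].max())
# tilt: plane fit
A=np.c_[q[:,:2],np.ones(len(q))]; print('slope',np.linalg.lstsq(A,q[:,2],rcond=None)[0][:2].round(3))
s=robot.observe(); print(s['eef_pos'])
E
```

```text
in 752 z 119.5 [536.3 231.2] [ 6.4 43.4] 34.3 px 218 286 29 41
out 554 z 119.5 [598.7 274.1] [ 5.9 43.5] 34.0 px 223 284 149 157
L 264 [582.3 230.6  35.5] [583.  231.1] [42.9  5.1] 34.1
R 266 [552.9 274.6  35.6] [553.5 275.1] [42.9  4.9] 34.9
tin top 231.65740264356754 [628.7 295.5] [54.7 43.7] 33.9 344
slope [0.019 0.011]
[632.66569729 297.33897353 193.78160685]
```

```bash
python3 - <<'E'
from h import *
to(568.4,253.3,194,124.3)
E
python3 -m crank '[0.012,0,0,-0.4,0.25,0.025,0,0,0,0.25,0.025,0,0,0,0.25,0.0155,0.0005,0,0,0.25,0,0,0,0,0.25,0,0,0,0,0.25]'; python3 - <<'E'
from h import *
to(568.4,253.3,72,124.3)
E
```

```text
clock 17.52 yaw 123.9 j6 -0.15 turn(first) -0.4 shift(mm) [77.9 -0.2 -0. ]
clock: 18.27
eef_pos: [569.3, 254.7, 195.3]
eef_rot: [-0.295, 0.955, 0.0, 0.001]
force: [0.8, -0.0, -5.9]
grip_width: 39.4
grip_force: 62.0
clock 18.27 yaw 124.4 j6 -0.18 turn(first) 0.1 shift(mm) [  1.7  -0.7 123.3]
```

```bash
python3 -m crank '[0.001,-0.0005,0.012,0,0.25,0,0,0.015,0,0.25,0,0,0.010,0,0.25,0,0,0,0,0.25]' && python3 -m crank '[0,0,0.015,0,0.25,0,0,0.02,0,0.25,0,0,0.02,0,0.25,0,0,0.015,0,0.25,0,0,0.008,0,0.25,0,0,0,0,0.25]'; python3 - <<'E'
from h import *
to(568.4,253.3,72,124.3); print(robot.observe()['force'])
E
```

```text
clock: 18.77
eef_pos: [567.5, 253.8, 155.9]
eef_rot: [-0.296, 0.955, -0.0, -0.002]
force: [-1.2, 0.3, -5.7]
grip_width: 39.4
grip_force: 62.0
clock: 19.52
eef_pos: [568.2, 254.0, 79.3]
eef_rot: [-0.296, 0.955, -0.0, -0.0]
force: [0.5, -0.5, -6.1]
grip_width: 39.1
grip_force: 62.0
clock 19.52 yaw 124.4 j6 -0.18 turn(first) 0.1 shift(mm) [ 0.3 -0.7  7.3]
[ 0.52680193 -0.45518586 -6.07109548]
```

No contact with the plates. I'll lower it in small steps until it touches the disc.

```bash
python3 -m crank '[0,0,0.003,0,0.25,0,0,0.002,0,0.25,0,0,0.001,0,0.25,0,0,0,0,0.25]' && python3 -m crank '[0,0,0.001,0,0.25,0,0,0,0,0.25]' && python3 -m crank '[0,0,0.0005,0,0.25,0,0,0,0,0.25]'
```

```text
clock: 20.02
eef_pos: [568.5, 254.2, 73.9]
eef_rot: [-0.296, 0.955, 0.0, 0.0]
force: [-0.3, 0.2, -6.0]
grip_width: 39.4
grip_force: 62.0
clock: 20.27
eef_pos: [568.5, 254.1, 72.7]
eef_rot: [-0.296, 0.955, -0.0, -0.0]
force: [-0.3, 0.6, -5.6]
grip_width: 39.2
grip_force: 62.0
clock: 20.52
eef_pos: [568.5, 254.1, 72.2]
eef_rot: [-0.296, 0.955, -0.0, -0.0]
force: [-0.4, 0.1, -5.2]
grip_width: 39.4
grip_force: 62.0
```

```bash
python3 -m crank '[0,0,0.0005,0,0.25,0,0,0,0,0.25]' && python3 -m crank '[0,0,0.0005,0,0.25,0,0,0,0,0.25]'  && python3 -m crank '[0,0,0.0005,0,0.25,0,0,0,0,0.25]'
```

```text
clock: 20.78
eef_pos: [568.6, 254.2, 71.8]
eef_rot: [-0.296, 0.955, 0.0, 0.0]
force: [0.7, 1.6, -5.2]
grip_width: 39.3
grip_force: 62.1
clock: 21.02
eef_pos: [568.6, 254.1, 71.7]
eef_rot: [-0.296, 0.955, 0.0, 0.0]
force: [-1.9, -1.0, 0.1]
grip_width: 39.6
grip_force: 62.7
clock: 21.28
eef_pos: [568.6, 254.2, 71.7]
eef_rot: [-0.296, 0.955, 0.0, 0.0]
force: [-3.9, -2.3, 5.5]
grip_width: 39.2
grip_force: 63.5
```

Touchdown came at the expected height, TCP 71.7 (30 + 42). I'll release the tin, rise, and move over toward the post.

```bash
python3 -m crank '[0,0,0,0,1,0,0,0,0,1,0,0,0,0,1,0,0,0,0,1]' && python3 -m crank '[0,0,-0.015,0,1,0,0,-0.025,0,1,0,0,-0.035,0,1,0,0,-0.035,0,1,0,0,-0.02,0,1,0,0,0,0,1]' && python3 -m crank '[0.04,0,0,-10,1,0,0,0,0,1]'; python3 - <<'E'
from h import *
to(448,172,200,124.3); 
E
```

```text
clock: 21.78
eef_pos: [568.6, 254.2, 70.8]
eef_rot: [-0.296, 0.955, 0.0, 0.0]
force: [-0.0, 0.0, 0.4]
grip_width: 85.4
grip_force: 0.0
clock: 22.52
eef_pos: [570.0, 254.8, 203.7]
eef_rot: [-0.296, 0.955, 0.0, 0.002]
force: [0.2, -0.1, 0.6]
grip_width: 85.2
grip_force: 0.0
clock: 22.78
eef_pos: [532.8, 230.0, 199.6]
eef_rot: [-0.378, 0.926, -0.0, -0.002]
force: [0.4, 0.3, -1.0]
grip_width: 85.6
grip_force: 0.0
clock 22.77 yaw 134.4 j6 -0.37 turn(first) 10.1 shift(mm) [ 1.027e+02 -1.000e-01  0.000e+00]
```

```bash
python3 -m crank '[0,0,0,10.1,1,0,0,0,0,1]'; python3 - <<'E'
from h import *
c=snap('wrist'); np.savez('/tmp/w4',**c); cv2.imwrite('pics/w4.png',c['img']); p=cloud(c); piv=np.array([522.4,222])
q=p.reshape(-1,3); col=c['img'].reshape(-1,3)
d=np.hypot(q[:,0]-448,q[:,1]-172); m=(d<30)&(q[:,2]>60)&(q[:,2]<112); a=q[m]
print('post',len(a),a[:,2].max() if len(a) else 0)
t=q[(d<30)&(q[:,2]>101)&(q[:,2]<110)]
if len(t): print('post top',len(t),np.median(t[:,2]),cv2.minEnclosingCircle(t[:,:2].astype(np.float32)),t.mean(0))
m=(np.hypot(q[:,0]-568,q[:,1]-253)<32)&(q[:,2]>104)&(q[:,2]<114); t=q[m]; r=cv2.minAreaRect(t[:,:2].astype(np.float32)); print('tin top',len(t),np.median(t[:,2]),r)
A=np.c_[t[:,:2],np.ones(len(t))]; print('slope',np.linalg.lstsq(A,t[:,2],rcond=None)[0][:2].round(3))
to(448,172,200,124.3); 
E
```

```text
clock: 23.02
eef_pos: [535.8, 231.7, 200.4]
eef_rot: [-0.295, 0.955, 0.0, -0.0]
force: [-0.1, -0.1, 0.0]
grip_width: 85.8
grip_force: 0.0
post 861 106.95147636715788
post top 750 104.4681360693189 ((447.7357482910156, 171.21780395507812), 10.836036682128906) [447.85968272 171.38085266 104.410181  ]
tin top 3075 109.90349503747501 ((567.9862060546875, 253.49208068847656), (61.91633605957031, 40.04064178466797), 34.59609603881836)
slope [0.007 0.007]
clock 23.07 yaw 124.5 j6 -0.19 turn(first) 0.2 shift(mm) [1.062e+02 1.000e-01 4.000e-01]
```

View pics/w4.png

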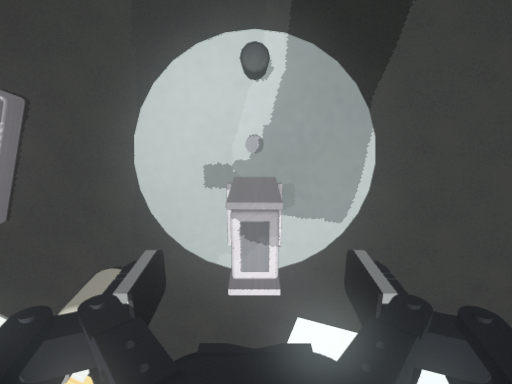

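The tin is seated in the cradle, with its top at z 110, level, at about (255,245). The post top is at (255,60), measured as (447.8,171.3,104.5). Next I'll grip the post.

```bash
python3 -m crank '[0.02,0,0,0.1,1,0.033,0,0,0,1,0.033,0,0,0,1,0.02,0.0005,0,0,1,0,0,0,0,1]' && python3 -m crank '[0,0,0.02,0,1,0,0,0.035,0,1,0,0,0.035,0,1,0,0,0.03,0,1,0,0,0.018,0,1,0,0,0,0,1]' && python3 -m crank '[0,0,0,0,0.5,0,0,0,0,0.2,0,0,0,0,0,0,0,0,0,0,0,0,0,0,0,0,0,0,0,0,0,0,0,0,0,0,0,0,0,0]' 60;  python3 - <<'E'
from h import *
to(447.8,171.3,62,124.3);print(robot.observe()['joints'].round(2))
E
```

```text
clock: 23.7
eef_pos: [447.0, 171.9, 200.8]
eef_rot: [-0.295, 0.956, 0.0, -0.0]
force: [0.2, 0.4, 0.1]
grip_width: 85.5
grip_force: 0.0
clock: 24.45
eef_pos: [447.3, 172.4, 61.4]
eef_rot: [-0.295, 0.956, -0.0, -0.001]
force: [-1.5, -0.1, 0.6]
grip_width: 85.6
grip_force: 0.0
clock: 25.45
eef_pos: [448.2, 172.3, 63.6]
eef_rot: [-0.294, 0.956, -0.0, 0.001]
force: [-1.2, -0.9, 5.9]
grip_width: 20.9
grip_force: 58.5
clock 25.45 yaw 124.2 j6 -0.23 turn(first) -0.1 shift(mm) [ 0.9 -0.6  1.6]
[ 0.37  0.23 -0.57  0.77 -0.   -0.23]
```

```bash
python3 -m crank '[-0.0003,-0.0078,0,-5,0,-0.0003,-0.0078,0,-5,0,-0.0003,-0.0078,0,-5,0,0,0,0,0,0]'; python3 - <<'E'
from h import *
s=robot.observe();print(s['force'],s['ft_torque']);d=s['eef_pos'][:2]-[522.4,222];print(np.hypot(*d),np.degrees(np.arctan2(d[1],d[0]))%360);to(448,172,62)
E
```

```text
clock: 25.95
eef_pos: [463.9, 154.5, 63.6]
eef_rot: [-0.416, 0.909, -0.0, 0.001]
force: [-0.5, -1.3, 6.0]
grip_width: 20.5
grip_force: 59.2
[-0.54354367 -1.34572677  6.02711639] [-0.30170288  0.10265712  0.10288127]
89.32548857219342 229.11492333900418
clock 25.95 yaw 139.2 j6 -0.54 turn(first) 0.0 shift(mm) [-2.9 23.5  1.6]
```

```bash
python3 -m crank '[-0.0003,-0.0078,0,-5,0,-0.0003,-0.0078,0,-5,0,-0.0003,-0.0078,0,-5,0,-0.0003,-0.0078,0,-5,0,-0.0003,-0.0078,0,-5,0,-0.0003,-0.0078,0,-5,0,0,0,0,0,0]'; cat > st.py <<'E'
from h import *
s=robot.observe();d=s['eef_pos'][:2]-[522.4,222];a=np.arctan2(d[1],d[0]);t=np.array([-np.sin(a),np.cos(a)]);f=s['force'][:2]
print('r %.1f ang %.1f Ftan %.1f Frad %.1f Mz %.2f j %s'%(np.hypot(*d),np.degrees(a)%360,f@t,f@d/90,s['ft_torque'][2],s['joints'].round(2)));to(448,172,62)
E
python3 st.py
```

```text
clock: 26.82
eef_pos: [505.6, 134.3, 63.6]
eef_rot: [-0.637, 0.771, -0.0, 0.001]
force: [-0.1, -1.7, 7.0]
grip_width: 21.0
grip_force: 59.9
r 89.2 ang 259.2 Ftan 0.2 Frad 1.7 Mz 0.14 j [ 0.26  0.3  -0.47  0.79 -0.   -1.12]
clock 26.82 yaw 169.2 j6 -1.12 turn(first) 0.0 shift(mm) [-26.2  63.7   1.5]
```

```bash
M='-0.0001,-0.0047,0,-3,0'; python3 -m crank '[-0.0003,-0.0078,0,-5,0,-0.0003,-0.0078,0,-5,0,0,0,0,0,0]' && python3 st.py && python3 -m crank '[-0.0001,-0.0047,0,-3,0,0,0,0,0,0]' && python3 st.py && python3 -m crank '[-0.0001,-0.0047,0,-3,0,0,0,0,0,0]' && python3 st.py
```

```text
clock: 27.2
eef_pos: [521.1, 132.8, 63.6]
eef_rot: [-0.702, 0.712, -0.001, 0.001]
force: [0.1, -0.6, 7.2]
grip_width: 20.7
grip_force: 60.2
r 89.2 ang 269.2 Ftan 0.1 Frad 0.6 Mz 0.13 j [ 0.25  0.32 -0.44  0.8  -0.   -1.31]
clock 27.20 yaw 179.2 j6 -1.31 turn(first) 0.0 shift(mm) [-38.2  73.7   1.5]
clock: 27.45
eef_pos: [525.6, 132.8, 63.6]
eef_rot: [0.72, -0.694, 0.001, -0.0]
force: [0.6, -1.6, 6.5]
grip_width: 20.3
grip_force: 60.2
r 89.3 ang 272.0 Ftan 0.5 Frad 1.7 Mz 0.17 j [ 0.25  0.33 -0.43  0.81 -0.   -1.36]
clock 27.45 yaw -177.8 j6 -1.36 turn(first) 0.0 shift(mm) [-42.1  76.    1.5]
clock: 27.7
eef_pos: [530.2, 133.1, 63.6]
eef_rot: [0.738, -0.675, 0.001, -0.0]
force: [-1.4, -1.7, 6.2]
grip_width: 20.6
grip_force: 60.2
r 89.3 ang 275.0 Ftan -1.5 Frad 1.5 Mz 0.13 j [ 0.25  0.34 -0.42  0.81 -0.   -1.41]
clock 27.70 yaw -174.9 j6 -1.41 turn(first) 0.0 shift(mm) [-46.1  78.4   1.5]
```

```bash
python3 -m crank '[-0.0001,-0.0047,0,-3,0,0,0,0,0,0]' >/dev/null && python3 st.py|head -1 && python3 -m crank '[-0.0001,-0.0047,0,-3,0,0,0,0,0,0]'>/dev/null  && python3 st.py|head -1 &&  python3 -m crank '[-0.0001,-0.0047,0,-3,0,0,0,0,0,0]' >/dev/null && python3 st.py|head -1
```

```text
r 89.2 ang 278.1 Ftan -1.0 Frad 2.2 Mz 0.16 j [ 0.25  0.35 -0.41  0.82 -0.   -1.47]
r 89.2 ang 281.1 Ftan -1.0 Frad 1.1 Mz 0.18 j [ 0.24  0.35 -0.4   0.82 -0.   -1.52]
r 89.2 ang 282.3 Ftan -10.0 Frad 0.8 Mz -0.65 j [ 0.24  0.36 -0.39  0.83 -0.   -1.57]
```

```bash
python3 -m crank '[-0.0001,-0.0031,0,-2,0,0,0,0,0,0]' >/dev/null && python3 st.py|head -1 && python3 -m crank '[-0.0001,-0.0031,0,-2,0,0,0,0,0,0]'>/dev/null  && python3 st.py|head -1
```

```text
r 88.8 ang 282.3 Ftan -19.3 Frad 1.0 Mz -0.59 j [ 0.24  0.37 -0.38  0.83  0.   -1.61]
r 88.5 ang 282.2 Ftan -28.7 Frad 0.0 Mz -0.63 j [ 0.24  0.37 -0.37  0.84  0.   -1.64]
```

The angle holds at 282.3° while the tangential force climbs to 29 N, so the turntable is on its stop after 68° (1.19 rad). I'll ease the push, let go and rise.

```bash
python3 -m crank '[0,0.0035,0,0,0,0,0,0,0,0]' && python3 st.py|head -1 && python3 -m crank '[0,0,0,0,0.3,0,0,0,0,0.6,0,0,0,0,1,0,0,0,0,1,0,0,0,0,1]' && python3 -m crank '[0,0,-0.015,0,1,0,0,-0.03,0,1,0,0,-0.035,0,1,0,0,-0.035,0,1,0,0,-0.025,0,1,0,0,0,0,1]'; python3 - <<'E'
from h import *
c=snap('scene'); b=snap('side'); cv2.imwrite('pics/end.png',np.hstack([cv2.resize(x['img'],(400,300)) for x in (c,b)]))
for c in (c,b):
    p=cloud(c); q=p.reshape(-1,3); col=c['img'].reshape(-1,3).astype(int)
    piv=np.array([522.4,222]); ok=(np.hypot(*(q[:,:2]-piv).T)<125)
    m=ok&(q[:,2]>50)&(q[:,2]<110)&(col.max(1)<70); r=cv2.minAreaRect(q[m][:,:2].astype(np.float32)); d=np.array(r[0])-piv; print('post',r,np.degrees(np.arctan2(d[1],d[0]))%360,np.hypot(*d))
    for nm,x,y in (('tin',piv[0]+55*np.cos(np.radians(102.3)),piv[1]+55*np.sin(np.radians(102.3))),('s1',541.5,-203),('s2',530.5,-251.4),('s3',515,-298.6)):
        m=(np.hypot(q[:,0]-x,q[:,1]-y)<17)&(q[:,2]>60)&(q[:,2]<140); print(nm,np.median(q[m],0).round(1),m.sum())
E
```

```text
clock: 29.2
eef_pos: [541.1, 135.5, 63.4]
eef_rot: [0.809, -0.587, -0.003, 0.002]
force: [-15.6, -1.6, 21.0]
grip_width: 20.6
grip_force: 62.3
r 88.5 ang 282.2 Ftan -15.6 Frad -1.7 Mz -0.66 j [ 0.24  0.36 -0.38  0.83  0.   -1.64]
clock: 29.82
eef_pos: [546.2, 136.2, 62.7]
eef_rot: [0.81, -0.586, 0.0, -0.0]
force: [1.4, -0.5, -0.5]
grip_width: 85.6
grip_force: 0.0
clock: 30.58
eef_pos: [547.9, 136.6, 206.0]
eef_rot: [0.81, -0.586, 0.002, -0.002]
force: [-0.6, -0.1, 0.0]
grip_width: 85.0
grip_force: 0.0
post ((543.1411743164062, 135.2980194091797), (21.96321678161621, 21.094074249267578), 87.05615997314453) 283.4536731825686 89.1483580914115
tin [511.7 276.3 111.1] 242
s1 [nan nan nan] 0
s2 [ 531.8 -252.3   89.6] 63
s3 [ 515.6 -299.6   89.6] 57
post ((539.9124145507812, 136.6221466064453), (21.64665985107422, 20.21809196472168), 59.544517517089844) 281.5915370411958 87.15539291110868
tin [510.5 275.5 110.4] 188
s1 [nan nan nan] 0
s2 [ 529.6 -251.    88.2] 52
s3 [ 512.8 -299.8   88. ] 41
  return _methods._mean(a, axis=axis, dtype=dtype,
  ret = um.true_divide(
```

View pics/end.png

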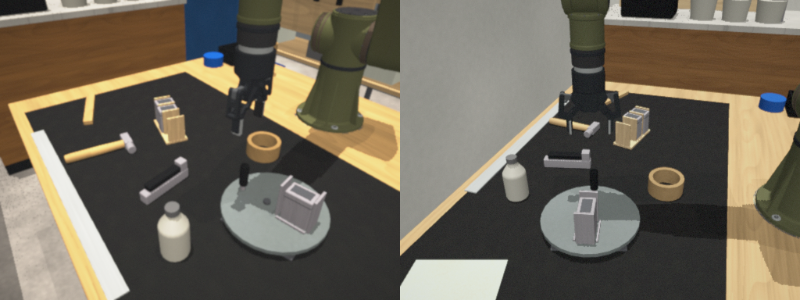

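The full tin is upright in the cradle, at (298,205) in the left image and (587,215) in the right. The turntable is at its stop, the other two tins are in their slots, the four bystanders haven't moved, and the gripper is clear of everything.

```bash
python3 -c "
from rig import robot
print(robot.close_job())"
```

```text
the job is handed in; nothing more can be done
None
```

The job is handed in at about 31 s: the full tin (about 0.56 kg against 0.27 kg for the other one I lifted; the third was ruled out by the 0.75 kg limit) is seated upright in the cradle, the turntable is turned counter-clockwise against its stop, the other two tins are in their rack slots, and the bystanders are where they were.

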